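# Release the cam and dock the sample slide

### The job

Dock the sample cup in the reader. First push the red cam lever round clockwise (seen from above) until it points at the green mark, so that the low point of the steel cam faces the slide, and leave it there; only then push the blue slide forward by its upright push plate until it is fully home. Use the fingertips only: do not touch the sample cup, which rides along upright in its pocket, and leave the other things on the desk where they are.

Things in the scene. Friction and masses are not known exactly. Their poses are not given: they have to be found in the camera images.
- fixture: docking fixture: aluminium base plate 270x280x12 mm fixed on the desk; origin under its centre, z up, +x is the forward direction of the slide (roughly away from the robot), +y left. The slide runs along y = 70 mm. A white reader bay (top 62 mm above the desk) stands ahead of it at x -6 to 89 mm, y 15 to 125 mm. The cam turns on the right half
- cam_pivot (a point): point on the vertical cam axis, 46 mm above the desk. The steel cam is an eccentric disc, radius 32 mm, centre 20 mm off the axis, lying flat 17 to 29 mm above the desk; a dark hub, radius 13 mm, rises to 61 mm
- lever_end (a point): point inside the red lever, 70 mm from the cam axis, 46 mm above the desk; cam_pivot to here is the lever's direction. The lever is a straight upright bar 12 mm thick from hub to rounded end (radius 9 mm, centred 78 mm from the axis), 32 to 60 mm above the desk, above cam and follower arm. Pushing here needs 4 to 5 N; it stays where left
- green_mark (a point): the larger of two green dots on the base plate (radius 8 mm, 94 mm from the cam axis, back and to the right of it): the lever points at it when the cam's low point faces the slide
- cam (a joint): angle of cam and lever, rad: 0 when the lever points exactly at the green mark (low point towards the slide), positive anticlockwise from above; starts between 2.1 and 2.75, lever about forward, cam blocking the slide; stops at -0.8 and 2.9. Turn it clockwise to 0; the slide gets past within about 0.5 of 0
- slide (a joint): travel of the blue slide, m: 0 at the start, grows forward (fixture +x), 0.040 fully home at its end stop. Needs about 2 N, no spring, stays where left. Its steel follower arm, 20 to 31 mm above the desk, reaches 153 mm to the right of the slide's centre line; its brass face meets the cam
- push_plate (a point): centre of the rear face of the slide's push plate, 52 mm above the desk: blue upright plate 66 mm wide, 10 mm thick, 19 to 65 mm above the desk; push the face along fixture +x. Behind it the base plate (top 12 mm) is free for 35 mm, then bare desk, but for guide rails 22 mm high, 37 mm either side of the centre line
- pocket (a point): centre of the cup pocket's floor on the slide, 28 mm above the desk, 74 mm ahead of the push plate's rear face; a low black ring 10 mm high with an inner radius of 21 mm; it moves with the slide
- cup: small white open sample cup, 45 mm across, 38 mm high, loose, standing upright in the pocket; origin at the centre of its underside
- timer: white kitchen-style timer with a red knob, 62 x 62 x 43 mm, loose bystander; origin under its centre
- reagent_bottle: reagent bottle with a blue cap, 48 mm across, 96 mm high, loose bystander; origin under its centre
- label_roll: white label roll, 61 mm across, 40 mm high, loose bystander; origin under its centre
- tape_roll: beige roll of tape lying flat, 95 mm across, 24 mm high, loose bystander; origin under its centre
Not all that is in view belongs to the job. What is shaped like the cup but pink or turquoise is not meant.

How it is judged:
By the outcome, as a careful person would: the job done as asked, in the order asked, and still so for the second after the job is handed in, with the robot touching nothing.
It also fails if it takes over 48 s, if anything falls off the work surface, if the arm or the gripper's body presses on something with over 40 N, if the wrist force passes 120 N, or if a joint passes its speed limit or range.

### The arm

A 6-joint arm with a two-finger parallel gripper is mounted at the origin on the work surface; the furniture and walls round the work are solid. World frame = base frame: x ahead of the robot, y to its left, z up, the work surface at z = 0. Lengths are in m, angles in rad, forces in N, time in s.
With the tool pointing down it reaches from about 0.425 to 1.125 m from the base axis. Payload 14.9 kg.
Tool frame: the origin (TCP) lies on the centre line of the jaws, within the pads' length; the fingertips stand 22 mm ahead of it and the grasp point (between the pads) lies 3 mm ahead of it (manip.tip_reach is the distance from the TCP to the fingertips, in m); z points along the fingers, y is the direction in which the jaws open and shut (so a half turn about z gives the same grasp; the last joint's range is limited). The gripper opens to 91 mm and grips with 3 to 60 N. Pads are 32 mm wide; open, the fingers measure 118 mm over their backs; the gripper's body (76 mm by 178 mm) begins 60 mm behind the grasp point.
Start: joints at [-1.287, 0.379, 1.734, -0, 1.028, -0.033], TCP at [0.218, -0.665, 0.236] pointing down, gripper open.
Joint ranges: [-2.77, 2.77], [-0.74, 2.19], [0, 2.66], [-1.06, 4.2], [0.31, 2.87], [-3.08, 3.08]. Speed limits (rad/s): [1.89, 1.89, 2.39, 3.14, 3.14, 3.14].

### API

Orientations are given as [roll, pitch, yaw] about the fixed x, y, z axes, in that order (R = Rz(yaw) Ry(pitch) Rx(roll)).
In Python, from cell import manip gives the robot as it stands.
- The arm moves only by the tool move_arm, never from a script. Its argument "commands" is a list of rows, each an object of numbers: "tx", "ty", "tz": the shift along the world's x, y, z in cm; "wx", "wy", "wz": the turn, a rotation vector about the world's x, y, z in degrees. A call has 1 to 5 rows; each row shifts and turns the commanded pose from where the row before left it; what a row does not reach is not made up. A row lasts 1/8 s, in which the tool goes at most 62.5 mm and 10.7 degrees, less where a joint would pass 70% of its speed; a pose out of reach is approached as far as the arm can. A call with a gripper value outside its range is refused whole. "claw" is the opening, from 0 (shut) to 1 (fully open), set as the call begins (left out, the last holds). The fingers move at their own pace and stop on an object; "newtons" is the grip in N (left out, the last holds). Time passes only in rows, so rows that do not move let the fingers close. It gives the time, the measured TCP pose, the force and the opening at its end, in the units of the state.
- manip.observe(): the state, without advancing time (a new reading comes with each control period).
- manip.read_camera(name): name is "scene" or "top" or "wrist"; returns a dict with "img" (420x560x3 uint8, red, green, blue), "vfov" (degrees; the focal length in pixels is half the picture's height over the tangent of half this angle, whatever the lens; pixels are square), "cx", "cy" (the principal point, pixels), "k1" (the pictures are not rectified: a ray, as slopes to the right and down, at radius r is drawn at 1 + k1 r^2 times it, then the intrinsics apply), "R" (3x3) and "t" (3): a world point X has camera coordinates R X + t; the wrist camera has in their place "tool_from_camera" (4x4, takes a point from camera to tool coordinates, whose origin is the TCP and whose axes are the flange's). Camera axes: x right, y down, z forward; pixel columns grow to the right and rows downward; lengths in m; the calibration is good to about 2 mm. A picture is of the moment at which its call begins: read the wrist's pose just before it. There is no depth.
- manip.sign_off(): hands the job in, once; it reports no verdict.
The state is a dict: "clock": time; "joints": joint angles; "joint_velocities": joint speeds; "joint_efforts": joint torques, N m; "eef_pos": TCP position; "ee_rot": TCP orientation; "contact_force": force on the tool from outside, world axes, zero at the start; "ft_torque": the same for the moment, N m; "gripper_width": finger opening in m.
Only numpy, scipy, OpenCV 4.12 (cv2) and the standard library are available. Lean on these libraries where they do the work, as an engineer would, in place of code of your own. Each camera call takes 0.05 s, during which the arm holds its last target.

## Working session

There is one attempt and no reset: what is moved stays moved. The work goes in short steps, Python scripts to look and compute and a tool call to move; the robot and the scene stay as the last step left them, time stands still between calls to the robot, and variables do not carry over. Pictures are saved under pics/ and viewed, and the job is handed in when it is done.

Besides the shell and the picture viewer there is one more tool, called after "Request:" as name(argument=value, ...), one argument or row to a line, values as JSON. move_arm: Moves the arm, as the interface text tells. Its arguments: {"type":"object","properties":{"commands":{"type":"array"},"claw":{"type":"number"},"newtons":{"type":"number"}},"required":["commands"]}

```bash
mkdir -p pics; ls; cat > h.py <<'E'
import numpy as np,cv2
from cell import manip
def cam(n):
    c=manip.read_camera(n); return c
def intr(c):
    f=c['img'].shape[0]/2/np.tan(np.radians(c['vfov'])/2); return np.array([[f,0,c['cx']],[0,f,c['cy']],[0,0,1]]),np.array([c['k1'],0,0,0,0.])
def proj(c,X):
    K,d=intr(c); R=np.array(c['R']);t=np.array(c['t'])
    return cv2.projectPoints(np.array(X,float).reshape(-1,3),cv2.Rodrigues(R)[0],t,K,d)[0].reshape(-1,2)
def atz(c,px,z):
    K,d=intr(c); R=np.array(c['R']);t=np.array(c['t'])
    u=cv2.undistortPoints(np.array(px,float).reshape(-1,1,2),K,d).reshape(-1,2)
    o=-R.T@t; r=np.c_[u,np.ones(len(u))]@R
    return o+r*((z-o[2])/r[:,2])[:,None]
def save(n,img): cv2.imwrite('pics/'+n,np.ascontiguousarray(img[:,:,::-1]))
E
python3 - <<'E'
from h import *
import pickle
for n in ['scene','top']:
    c=cam(n); save(n+'1.png',c['img']); pickle.dump(c,open(n+'1.pkl','wb'))
    print(n,c['vfov'],c['k1'],-np.array(c['R']).T@c['t'])
s=manip.observe();print(s)
E
```

```text
pics
scene 44.76172676493425 -0.08702263045782681 [ 1.57171655 -0.44174256  0.71198694]
top 53.51064447717016 -0.03506828967192599 [ 0.45146105 -0.10247891  0.92541082]
{'clock': 0.1, 'joints': array([-1.28730425e+00,  3.79370145e-01,  1.73468265e+00, -2.81742396e-05,
        1.02847872e+00, -3.32929629e-02]), 'joint_velocities': array([ 0.00338892, -0.0001078 , -0.00029862,  0.00100351, -0.00021504,
        0.00075826]), 'joint_efforts': array([ 2.21538039e-04, -7.65041471e+01, -4.35297740e+01,  6.52399566e-02,
        3.98539379e-02,  1.09928770e-06]), 'eef_pos': array([ 0.21796682, -0.66487613,  0.23536371]), 'ee_rot': array([-3.14065352e+00, -7.14679928e-06,  3.16799589e-01]), 'contact_force': array([ 1.11558514, -0.59038758,  0.68027574]), 'ft_torque': array([ 0.00275714, -0.03822024,  0.0020044 ]), 'gripper_width': 0.09106011921900156}
```

View pics/scene1.png

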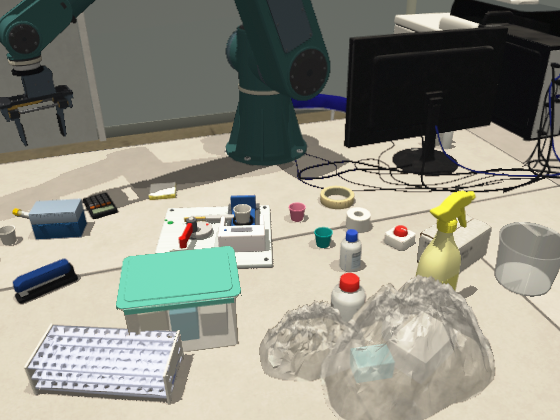

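View pics/top1.png

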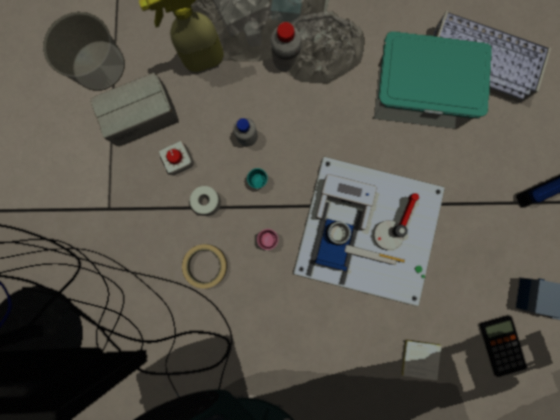

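The top view shows the fixture around (370,230). The lever runs from the hub at (401,231) to its end at about (415,197), and the green mark is near (418,269). I'll enlarge that area next.

```bash
python3 - <<'E'
from h import *
import pickle
c=pickle.load(open('top1.pkl','rb'))
im=c['img'][145:315,285:455]; save('top1z.png',cv2.convertScaleAbs(cv2.resize(im,None,fx=3.5,fy=3.5,interpolation=cv2.INTER_CUBIC),alpha=1.2))
# base plate by corners
px=[[323,158],[444,186],[418,304],[295,274]]
P=atz(c,px,.012);print(P.round(4)); print([np.linalg.norm(P[i]-P[i-1]).round(4) for i in range(4)])
E
```

```text
[[ 0.6573 -0.18    0.012 ]
 [ 0.5897 -0.4475  0.012 ]
 [ 0.3335 -0.377   0.012 ]
 [ 0.4022 -0.1128  0.012 ]]
[np.float64(0.2638), np.float64(0.276), np.float64(0.2658), np.float64(0.273)]
```

View pics/top1z.png

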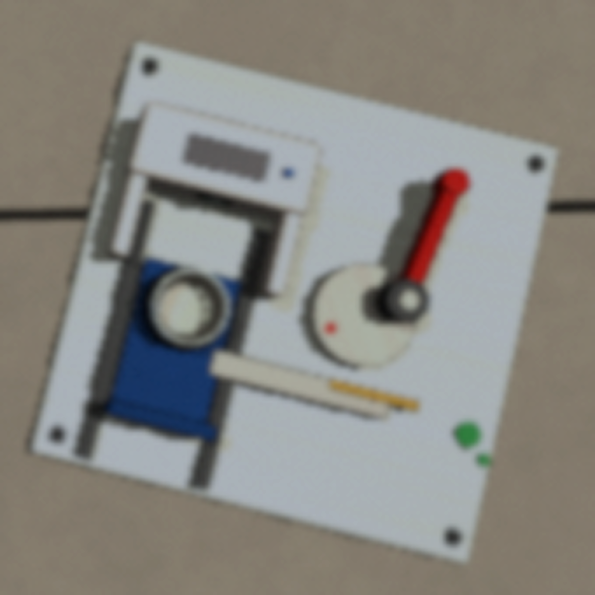

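Crop: hub top is at (406,298), lever end at (455,182), and the larger green dot at (467,434). The smaller dot at (484,460) isn't the one meant. The push plate's top edge runs from (108,405) to (215,432), and the cup is at (187,307).

```bash
python3 - <<'E'
from h import *
import pickle
c=pickle.load(open('top1.pkl','rb'))
q=lambda a:np.array(a,float).reshape(-1,2)/3.5+[285-.36,145-.36]
P=atz(c,q([[137,42],[557,150],[467,561],[30,450]]),.012)
print(P.round(4),[np.linalg.norm(P[i]-P[i-1]).round(4) for i in range(4)])
L=np.array([[.135,.14],[.135,-.14],[-.135,-.14],[-.135,.14]])
# rigid fit
m=P[:,:2].mean(0);U,S,V=np.linalg.svd((P[:,:2]-m).T@L);R=U@V
th=np.arctan2(R[1,0],R[0,0]);print('origin',m,'yaw',np.degrees(th), 'resid',(P[:,:2]-m-L@R.T).round(4))
hub=atz(c,q([406,298]),.061)[0];le=atz(c,q([455,182]),.060)[0];g=atz(c,q([467,434]),.012)[0]
for n,p in [('hub',hub),('lend',le),('green',g)]: print(n,p.round(4),((p[:2]-m)@R).round(4))
print('hub-lend',np.linalg.norm((hub-le)[:2]),'hub-g',np.linalg.norm((hub-g)[:2]))
a=lambda v:np.arctan2(v[1],v[0]); print('cam',((a(le-hub)-a(g-hub))+np.pi)%(2*np.pi)-np.pi)
for pz in ([108,402],[218,430],[105,412],[215,440]):
    p=atz(c,q(pz),.065)[0];print('plate',p.round(4),((p[:2]-m)@R).round(4))
p=atz(c,q([187,307]),.066)[0];print('cup',p.round(4),((p[:2]-m)@R).round(4))
E
```

```text
[[ 0.6604 -0.1818  0.012 ]
 [ 0.5864 -0.4468  0.012 ]
 [ 0.3315 -0.3771  0.012 ]
 [ 0.404  -0.109   0.012 ]] [np.float64(0.2666), np.float64(0.2752), np.float64(0.2642), np.float64(0.2777)]
origin [ 0.49556814 -0.27865839] yaw -15.46870702903632 resid [[-0.0026 -0.002 ]
 [-0.002   0.0028]
 [ 0.0034  0.0005]
 [ 0.0012 -0.0012]]
hub [ 0.4919 -0.3332  0.061 ] [ 0.011  -0.0535]
lend [ 0.5609 -0.3661  0.06  ] [ 0.0863 -0.0668]
green [ 0.4091 -0.3806  0.012 ] [-0.0562 -0.1213]
hub-lend 0.07643114628586657 hub-g 0.09543919391705336
cam 2.1766591806728286
plate [ 0.4338 -0.1547  0.065 ] [-0.0926  0.103 ]
plate [ 0.4165 -0.2186  0.065 ] [-0.0922  0.0367]
plate [ 0.428  -0.1528  0.065 ] [-0.0987  0.1032]
plate [ 0.4107 -0.2167  0.065 ] [-0.0983  0.0371]
cup [ 0.4886 -0.2024  0.066 ] [-0.0271  0.0716]
```

Request:
move_arm(
  commands=[
    {"tx": 3.5, "ty": 3.4, "wz": 4.6},
    {"tx": 3.5, "ty": 3.4, "wz": 4.6},
    {"tx": 3.5, "ty": 3.4, "wz": 4.6},
    {"tx": 3.5, "ty": 3.4, "wz": 4.6},
    {"tx": 3.5, "ty": 3.4, "wz": 4.6},
  ],
  claw=0,
  newtons=30,
)

```text
invalid input
```

Request:
move_arm(
  commands=[
    {"tx": 3.5, "ty": 3.4, "wz": 4.6},
    {"tx": 3.5, "ty": 3.4, "wz": 4.6},
    {"tx": 3.5, "ty": 3.4, "wz": 4.6},
    {"tx": 3.5, "ty": 3.4, "wz": 4.6},
    {"tx": 3.5, "ty": 3.4, "wz": 4.6},
  ],
)

```text
invalid input
```

Request:
move_arm(
  commands=[
    {"tx": 3.5, "ty": 3.4, "tz": 0, "wx": 0, "wy": 0, "wz": 4.6},
    {"tx": 3.5, "ty": 3.4, "tz": 0, "wx": 0, "wy": 0, "wz": 4.6},
    {"tx": 3.5, "ty": 3.4, "tz": 0, "wx": 0, "wy": 0, "wz": 4.6},
    {"tx": 3.5, "ty": 3.4, "tz": 0, "wx": 0, "wy": 0, "wz": 4.6},
    {"tx": 3.5, "ty": 3.4, "tz": 0, "wx": 0, "wy": 0, "wz": 4.6},
  ],
  claw=0,
  newtons=30,
)

```text
clock: 0.72
eef_pos: [0.3939, -0.4938, 0.2357]
ee_rot: [-3.141, -0.0, 0.721]
contact_force: [-0.2, -1.1, -0.4]
gripper_width: 0.0439
```

Request:
move_arm(
  commands=[
    {"tx": 3.5, "ty": 3.3, "tz": -2, "wx": 0, "wy": 0, "wz": 4.6},
    {"tx": 3.5, "ty": 3.3, "tz": -2, "wx": 0, "wy": 0, "wz": 4.6},
    {"tx": 3.5, "ty": 3.4, "tz": -2, "wx": 0, "wy": 0, "wz": 4.7},
    {"tx": 3.6, "ty": 3.4, "tz": -2, "wx": 0, "wy": 0, "wz": 4.7},
    {"tx": 3.5, "ty": 3.3, "tz": -2, "wx": 0, "wy": 0, "wz": 4.6},
  ],
)

```text
clock: 1.35
eef_pos: [0.57, -0.3268, 0.1351]
ee_rot: [-3.141, -0.0, 1.126]
contact_force: [-0.4, -1.0, -0.1]
gripper_width: 0.0003
```

```bash
python3 - <<'E'
from h import *
import pickle
s=manip.observe();print(s['eef_pos'],s['ee_rot'],s['gripper_width'],s['contact_force'])
for n in ['wrist','top']:
    c=cam(n); pickle.dump((s,c),open(n+'2.pkl','wb'));
    im=c['img'] if n=='wrist' else cv2.resize(c['img'][145:315,285:455],None,fx=3.5,fy=3.5,interpolation=cv2.INTER_CUBIC)
    save(n+'2.png',im)
E
```

```text
[ 0.57000091 -0.32682382  0.13510638] [-3.14127269e+00 -1.69715950e-05  1.12587197e+00] 0.0003083480932810857 [-0.41633315 -1.00979296 -0.08397131]
```

View pics/wrist2.png

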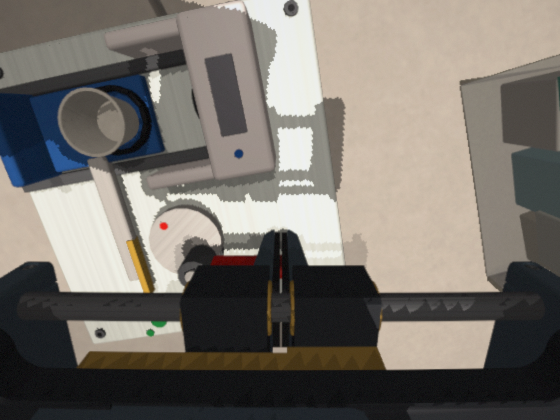

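View pics/top2.png

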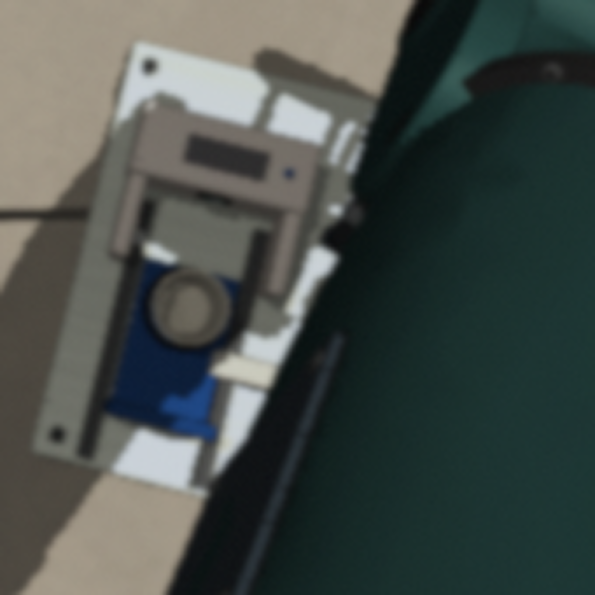

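The wrist view shows the hub at (200,262), part of the red lever at (235,262), and the green dots at (158,323) and (150,332). The fingers sit on the near side of the lever. I'll check these against my map.

```bash
python3 - <<'E'
from h import *
import pickle
from scipy.spatial.transform import Rotation as Ro
s,c=pickle.load(open('wrist2.pkl','rb'))
T=np.eye(4);T[:3,:3]=Ro.from_euler('xyz',s['ee_rot']).as_matrix();T[:3,3]=s['eef_pos']
W=np.linalg.inv(T@np.array(c['tool_from_camera'])); c['R']=W[:3,:3];c['t']=W[:3,3]
for n,p in dict(hub=[.4919,-.3332,.061],lend=[.5609,-.3661,.06],green=[.4091,-.3806,.012],tipc=[.57,-.3268,.113],c1=[.6604,-.1818,.012]).items(): print(n,proj(c,p))
print('corner/hub/green/smallgreen by wrist', atz(c,[[159,323],[150,332]],.012), atz(c,[[200,262]],.061))
E
```

```text
hub [[193.36137055 275.54045111]]
lend [[291.60445504 275.07264967]]
green [[158.47136815 320.83789706]]
tipc [[280.42380074 259.86585701]]
c1 [[306.41891213 -10.44069414]]
corner/hub/green/smallgreen by wrist [[ 0.40820586 -0.38301159  0.012     ]
 [ 0.39401839 -0.38835428  0.012     ]] [[ 0.50240011 -0.32528125  0.061     ]]
```

The map agrees to about 2 mm (the hub is partly hidden). I'll lower beside the lever.

Request:
move_arm(
  commands=[
    {"tx": 0, "ty": 0, "tz": -2.5, "wx": 0, "wy": 0, "wz": 0},
    {"tx": 0, "ty": 0, "tz": -2.5, "wx": 0, "wy": 0, "wz": 0},
    {"tx": 0, "ty": 0, "tz": -2.3, "wx": 0, "wy": 0, "wz": 0},
    {"tx": 0, "ty": 0, "tz": 0, "wx": 0, "wy": 0, "wz": 0},
  ],
)

```text
clock: 1.95
eef_pos: [0.5679, -0.3279, 0.0613]
ee_rot: [-3.139, -0.0, 1.123]
contact_force: [-0.1, 0.6, 0.7]
gripper_width: 0.0004
```

Request:
move_arm(
  commands=[
    {"tx": -0.43, "ty": -0.9, "tz": 0, "wx": 0, "wy": 0, "wz": 0},
    {"tx": -0.22, "ty": -0.45, "tz": 0, "wx": 0, "wy": 0, "wz": 0},
    {"tx": 0, "ty": 0, "tz": 0, "wx": 0, "wy": 0, "wz": 0},
  ],
)

```text
clock: 2.33
eef_pos: [0.5627, -0.3425, 0.0637]
ee_rot: [3.14, 0.0, 1.122]
contact_force: [-0.6, -0.6, -0.1]
gripper_width: 0.0008
```

```bash
cat > arc.py <<'E'
# increments (cm, deg): lever frame arc
import numpy as np
piv=np.array([.4919,-.3332]);
def pos(a,r=.068,o=.022):
    a=np.radians(a); e=np.array([np.cos(a),np.sin(a)]);return piv+r*e+o*np.array([-e[1],e[0]])
if __name__=='__main__':
    A=np.linspace(-25.5,-150.3,16); p=[pos(a) for a in A]
    for i in range(16): print(A[i].round(1),p[i].round(4),((p[i]-p[i-1])*100).round(2) if i else '')
E
python3 arc.py
```

```text
-25.5 [ 0.5627 -0.3426] 
-33.8 [ 0.5606 -0.3528] [-0.21 -1.02]
-42.1 [ 0.5571 -0.3625] [-0.36 -0.97]
-50.5 [ 0.5522 -0.3716] [-0.49 -0.91]
-58.8 [ 0.546  -0.3799] [-0.62 -0.83]
-67.1 [ 0.5386 -0.3873] [-0.73 -0.73]
-75.4 [ 0.5303 -0.3935] [-0.83 -0.62]
-83.7 [ 0.5212 -0.3984] [-0.91 -0.49]
-92.1 [ 0.5114 -0.4019] [-0.97 -0.36]
-100.4 [ 0.5013 -0.4041] [-1.02 -0.21]
-108.7 [ 0.4909 -0.4047] [-1.04 -0.06]
-117.0 [ 0.4806 -0.4038] [-1.03  0.09]
-125.3 [ 0.4705 -0.4014] [-1.01  0.24]
-133.7 [ 0.4609 -0.3976] [-0.96  0.38]
-142.0 [ 0.4519 -0.3924] [-0.9   0.52]
-150.3 [ 0.4437 -0.386 ] [-0.81  0.64]
```

Request:
move_arm(
  commands=[
    {"tx": -0.21, "ty": -1.02, "tz": 0, "wx": 0, "wy": 0, "wz": -8.3},
    {"tx": -0.36, "ty": -0.97, "tz": 0, "wx": 0, "wy": 0, "wz": -8.3},
    {"tx": -0.49, "ty": -0.91, "tz": 0, "wx": 0, "wy": 0, "wz": -8.3},
  ],
)

```text
clock: 2.7
eef_pos: [0.5528, -0.3713, 0.0637]
ee_rot: [3.139, -0.001, 0.684]
contact_force: [5.1, 0.6, -1.9]
gripper_width: 0.001
```

Request:
move_arm(
  commands=[
    {"tx": -0.62, "ty": -0.83, "tz": 0, "wx": 0, "wy": 0, "wz": -8.3},
    {"tx": -0.73, "ty": -0.73, "tz": 0, "wx": 0, "wy": 0, "wz": -8.3},
    {"tx": -0.83, "ty": -0.62, "tz": 0, "wx": 0, "wy": 0, "wz": -8.3},
    {"tx": -0.91, "ty": -0.49, "tz": 0, "wx": 0, "wy": 0, "wz": -8.4},
  ],
)

```text
clock: 3.2
eef_pos: [0.522, -0.3984, 0.0639]
ee_rot: [3.139, -0.002, 0.103]
contact_force: [5.7, -2.4, -0.3]
gripper_width: 0.0001
```

```bash
python3 - <<'E'
from h import *
c=cam('top'); s=manip.observe(); save('top3.png',cv2.resize(c['img'][145:315,285:455],None,fx=3.5,fy=3.5)); c=cam('wrist');save('wrist3.png',c['img'])
E
```

```text
(no output)
```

View pics/wrist3.png

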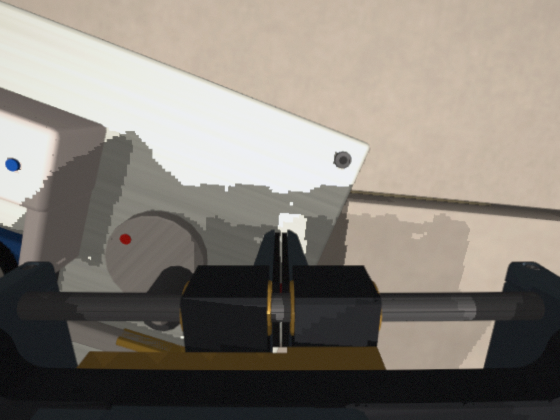

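The cam's red dot is at (125,239), so the cam has turned with the lever, which is hidden behind the fingers. I'll continue.

Request:
move_arm(
  commands=[
    {"tx": -0.97, "ty": -0.36, "tz": 0, "wx": 0, "wy": 0, "wz": -8.3},
    {"tx": -1.02, "ty": -0.21, "tz": 0, "wx": 0, "wy": 0, "wz": -8.3},
    {"tx": -1.04, "ty": -0.06, "tz": 0, "wx": 0, "wy": 0, "wz": -8.3},
    {"tx": -1.03, "ty": 0.09, "tz": 0, "wx": 0, "wy": 0, "wz": -8.3},
  ],
)

```text
clock: 3.8
eef_pos: [0.4812, -0.4035, 0.0637]
ee_rot: [3.141, -0.002, -0.473]
contact_force: [4.3, -3.7, 0.8]
gripper_width: 0.0004
```

Request:
move_arm(
  commands=[
    {"tx": -1.01, "ty": 0.24, "tz": 0, "wx": 0, "wy": 0, "wz": -8.3},
    {"tx": -0.96, "ty": 0.38, "tz": 0, "wx": 0, "wy": 0, "wz": -8.4},
    {"tx": -0.9, "ty": 0.52, "tz": 0, "wx": 0, "wy": 0, "wz": -8.3},
    {"tx": 0, "ty": 0, "tz": 0, "wx": 0, "wy": 0, "wz": 0},
  ],
)

```text
clock: 4.3
eef_pos: [0.4517, -0.3912, 0.0633]
ee_rot: [3.142, -0.0, -0.905]
contact_force: [-0.3, -0.5, 1.2]
gripper_width: 0.0005
```

```bash
python3 - <<'E'
from h import *
c=cam('top'); s=manip.observe(); save('top4.png',cv2.resize(c['img'][145:315,285:455],None,fx=3.5,fy=3.5)); c=cam('scene');save('scene4.png',cv2.resize(c['img'][180:280,140:290],None,fx=5,fy=5))
E
```

```text
(no output)
```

View pics/scene4.png

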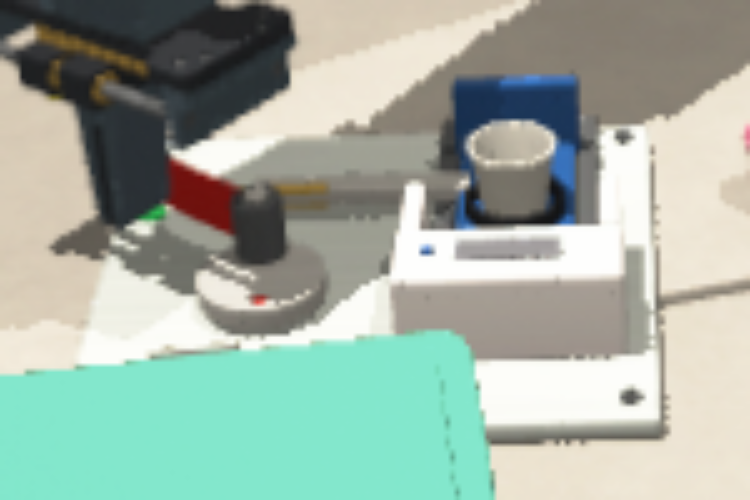

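View pics/top4.png

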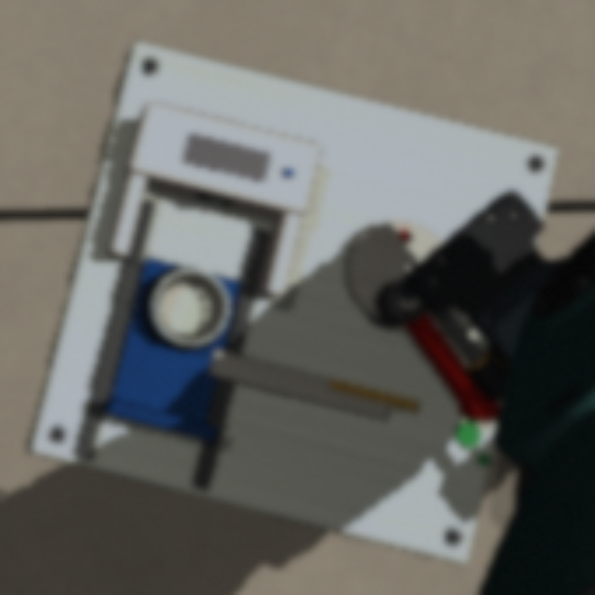

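Request:
move_arm(
  commands=[
    {"tx": -0.45, "ty": 0.3, "tz": 0, "wx": 0, "wy": 0, "wz": -4.2},
    {"tx": -0.36, "ty": 0.34, "tz": 0, "wx": 0, "wy": 0, "wz": -4.1},
    {"tx": 0, "ty": 0, "tz": 0, "wx": 0, "wy": 0, "wz": 0},
  ],
)

```text
clock: 4.78
eef_pos: [0.444, -0.3851, 0.063]
ee_rot: [-3.142, -0.0, -1.05]
contact_force: [1.0, -0.9, 1.1]
gripper_width: 0.0004
```

Request:
move_arm(
  commands=[
    {"tx": 1.0, "ty": -1.7, "tz": 0, "wx": 0, "wy": 0, "wz": 0},
    {"tx": 2.0, "ty": -3.4, "tz": 1, "wx": 0, "wy": 0, "wz": 0},
    {"tx": 0, "ty": -2, "tz": 4, "wx": 0, "wy": 0, "wz": 0},
    {"tx": 0, "ty": -4, "tz": 4, "wx": 0, "wy": 0, "wz": 0},
    {"tx": 0, "ty": -4, "tz": 3, "wx": 0, "wy": 0, "wz": 0},
  ],
)

```text
clock: 5.4
eef_pos: [0.4739, -0.537, 0.1846]
ee_rot: [-3.142, 0.0, -1.049]
contact_force: [0.8, -0.5, -0.2]
gripper_width: 0.0006
```

```bash
python3 - <<'E'
from h import *
c=cam('top'); save('top5.png',cv2.resize(c['img'][145:315,285:455],None,fx=3.5,fy=3.5,interpolation=cv2.INTER_CUBIC))
E
```

```text
(no output)
```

View pics/top5.png

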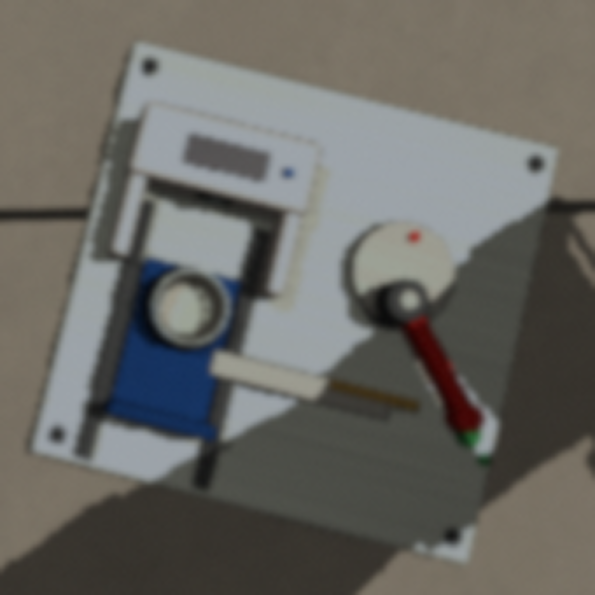

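The lever now runs from the hub at (406,298) to its end at about (465,415), with the larger green dot showing just behind it at (468,437).

```bash
python3 - <<'E'
from h import *
import pickle
c=pickle.load(open('top1.pkl','rb'))
q=lambda a:np.array(a,float).reshape(-1,2)/3.5+[285-.36,145-.36]
hub=atz(c,q([406,298]),.061)[0];le=atz(c,q([465,415]),.060)[0];g=atz(c,q([467,434]),.012)[0]
a=lambda v:np.arctan2(v[1],v[0])
print('lend',le,np.linalg.norm((le-hub)[:2]),'cam',a(le-hub)-a(g-hub))
# lever axis at mid bar
m=atz(c,q([437,358]),.060)[0];print('mid',a(m-hub)-a(g-hub),np.degrees(a(le-hub)))
# push start
th=np.radians(-15.47);R=np.array([[np.cos(th),-np.sin(th)],[np.sin(th),np.cos(th)]]);o=np.array([.4956,-.2787])
for x in(-.124,-.1135,-.0735): p=o+R@[x,.07];print(x,p,np.linalg.norm(p))
print(manip.observe()['contact_force'])
E
```

```text
lend [ 0.42241672 -0.36534104  0.06      ] 0.07655745280531612 cam -0.08670023329869192
mid -0.07380821573325136 -155.17086683071764
-0.124 [ 0.39476385 -0.17816109] 0.4331049247942633
-0.1135 [ 0.40488344 -0.1809618 ] 0.44348367942655725
-0.0735 [ 0.44343425 -0.19163115] 0.4830698014832254
[-2.0343126  -2.30966706  5.13996168]
```

```bash
python3 - <<'E'
from h import *
import pickle
from scipy.spatial.transform import Rotation as Ro
s=manip.observe();c=cam('wrist');save('wrist5.png',c['img']);pickle.dump((s,c),open('wrist5.pkl','wb'));print(np.array(c['tool_from_camera']).round(3),s['contact_force'])
E
```

```text
[[ 0.    -0.956 -0.293  0.083]
 [ 1.     0.    -0.    -0.001]
 [ 0.    -0.293  0.956 -0.148]
 [ 0.     0.     0.     1.   ]] [-2.0343126  -2.30966706  5.13996168]
```

View pics/wrist5.png

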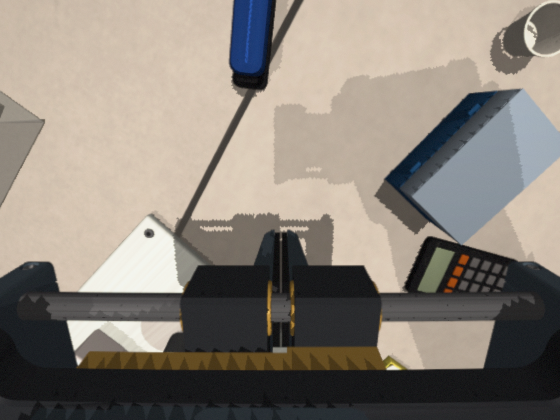

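The wrist camera is looking away from the fixture here. I'll rotate in place to the pushing yaw so it faces the fixture.

Request:
move_arm(
  commands=[
    {"tx": -0.5, "ty": 0, "tz": 0, "wx": 0, "wy": 0, "wz": 9},
    {"tx": -0.5, "ty": 0, "tz": 0, "wx": 0, "wy": 0, "wz": 9},
    {"tx": -0.5, "ty": 0, "tz": 0, "wx": 0, "wy": 0, "wz": 9},
    {"tx": -0.5, "ty": 0, "tz": 0, "wx": 0, "wy": 0, "wz": 9},
    {"tx": -0.5, "ty": 0, "tz": 0, "wx": 0, "wy": 0, "wz": 9},
  ],
)

```text
clock: 6.12
eef_pos: [0.4483, -0.5348, 0.1817]
ee_rot: [-3.14, 0.002, -0.259]
contact_force: [-0.1, 0.6, -0.7]
gripper_width: 0.0007
```

Request:
move_arm(
  commands=[
    {"tx": -0.5, "ty": 0, "tz": 0, "wx": 0, "wy": 0, "wz": 9},
    {"tx": -0.5, "ty": 0, "tz": 0, "wx": 0, "wy": 0, "wz": 9},
    {"tx": -0.5, "ty": 0, "tz": 0, "wx": 0, "wy": 0, "wz": 9},
    {"tx": -0.5, "ty": 0, "tz": 0, "wx": 0, "wy": 0, "wz": 9},
    {"tx": -0.5, "ty": 0, "tz": 0, "wx": 0, "wy": 0, "wz": 9},
  ],
)

```text
clock: 6.75
eef_pos: [0.4233, -0.5348, 0.1818]
ee_rot: [-3.139, 0.0, 0.526]
contact_force: [-0.3, 0.8, -0.2]
gripper_width: 0.0003
```

Request:
move_arm(
  commands=[
    {"tx": -0.5, "ty": 0, "tz": 0, "wx": 0, "wy": 0, "wz": 9},
    {"tx": -0.5, "ty": 0, "tz": 0, "wx": 0, "wy": 0, "wz": 9},
    {"tx": -0.5, "ty": 0, "tz": 0, "wx": 0, "wy": 0, "wz": 9},
    {"tx": -0.5, "ty": 0, "tz": 0, "wx": 0, "wy": 0, "wz": 9},
    {"tx": -0.5, "ty": 0, "tz": 0, "wx": 0, "wy": 0, "wz": 8.6},
  ],
)

```text
clock: 7.38
eef_pos: [0.3984, -0.5348, 0.1818]
ee_rot: [-3.14, -0.002, 1.305]
contact_force: [0.1, 1.2, 0.1]
gripper_width: 0.0005
```

```bash
python3 - <<'E'
from h import *
import pickle
s=manip.observe();c=cam('wrist');save('wrist6.png',c['img']);pickle.dump((s,c),open('wrist6.pkl','wb'));print(s['joints'],s['contact_force'])
c=cam('top'); save('top6.png',cv2.resize(c['img'][145:315,285:455],None,fx=3.5,fy=3.5,interpolation=cv2.INTER_CUBIC))
E
```

```text
[-9.65510807e-01  3.93463206e-01  1.82692421e+00  1.30568847e-04
  9.23466057e-01 -6.99530575e-01] [0.12954088 1.19958841 0.06059967]
```

View pics/wrist6.png

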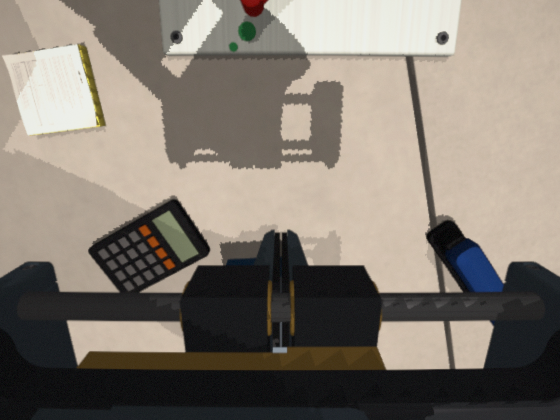

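View pics/top6.png

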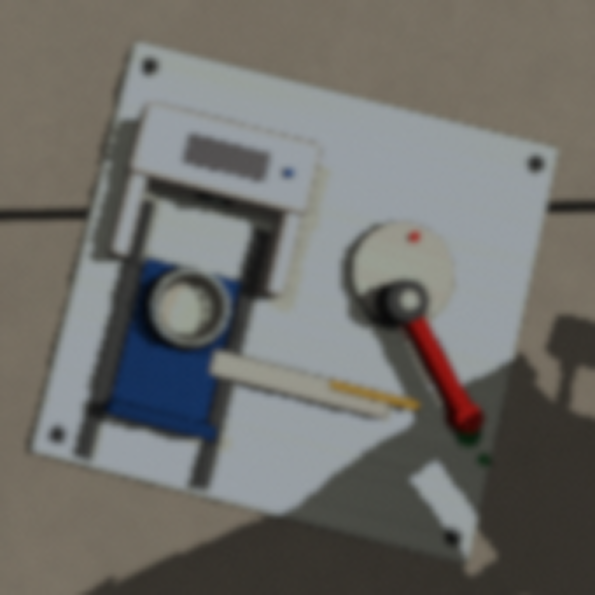

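Request:
move_arm(
  commands=[
    {"tx": 0, "ty": 3, "tz": 0, "wx": 0, "wy": 0, "wz": 0},
    {"tx": 0, "ty": 3, "tz": 0, "wx": 0, "wy": 0, "wz": 0},
    {"tx": 0, "ty": 3, "tz": 0, "wx": 0, "wy": 0, "wz": 0},
    {"tx": 0, "ty": 0, "tz": 0, "wx": 0, "wy": 0, "wz": 0},
  ],
)

```text
clock: 7.98
eef_pos: [0.3986, -0.4439, 0.1824]
ee_rot: [-3.14, -0.001, 1.296]
contact_force: [0.0, -1.0, 0.3]
gripper_width: 0.0008
```

```bash
python3 - <<'E'
from h import *
import pickle
s=manip.observe();c=cam('wrist');save('wrist7.png',c['img']);pickle.dump((s,c),open('wrist7.pkl','wb'));print(s['eef_pos'])
E
```

```text
[ 0.39864308 -0.44394037  0.18240497]
```

View pics/wrist7.png

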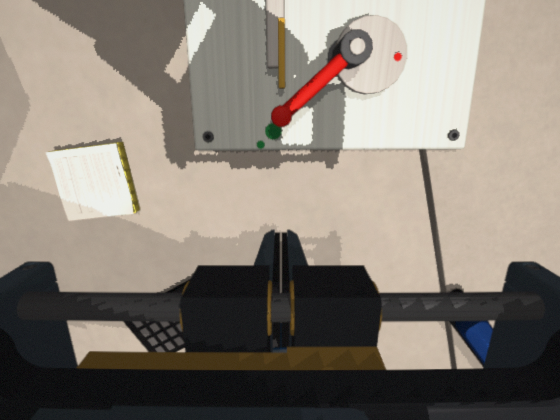

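The wrist view shows the whole lever: hub at (357,46), end at (282,116), big green dot at (273,131), small one at (261,145), and base corners at (194,150) and (466,150).

```bash
python3 - <<'E'
from h import *
import pickle
from scipy.spatial.transform import Rotation as Ro
s,c=pickle.load(open('wrist7.pkl','rb'))
T=np.eye(4);T[:3,:3]=Ro.from_euler('xyz',s['ee_rot']).as_matrix();T[:3,3]=s['eef_pos']
W=np.linalg.inv(T@np.array(c['tool_from_camera'])); c['R']=W[:3,:3];c['t']=W[:3,3]
hub=atz(c,[357,46],.061)[0];le=atz(c,[282,116],.060)[0];g=atz(c,[273,131],.012)[0];g2=atz(c,[261,145],.012)[0]
a=lambda v:np.arctan2(v[1],v[0])
print(hub,le,g,g2,np.linalg.norm((le-hub)[:2]),np.linalg.norm((g-hub)[:2]));print(a(le-hub)-a(g-hub),np.degrees(a(le-hub)),np.degrees(a(g-hub)),np.degrees(a(g2-hub)))
print(proj(c,[[.4919,-.3332,.061],[.4091,-.3806,.012]]))
save('w7z.png',cv2.resize(c['img'][10:170,180:420],None,fx=3.3,fy=3.3,interpolation=cv2.INTER_CUBIC))
E
```

```text
[ 0.49090524 -0.33354749  0.061     ] [ 0.42139595 -0.36813868  0.06      ] [ 0.40911066 -0.38021518  0.012     ] [ 0.39403657 -0.38992467  0.012     ] 0.07764078918294133 0.09417125386142625
-0.056717002899517865 -153.54283398336528 -150.29318909059165 -149.80076242902422
[[358.1706981   45.15052243]
 [273.09953569 131.3932386 ]]
```

View pics/w7z.png

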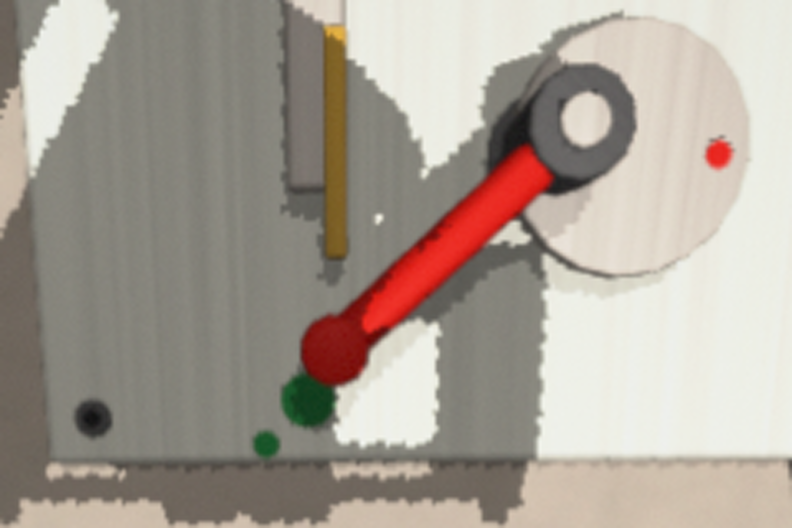

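The cam is at about -0.06 ± 0.03 rad, which is good. Next is the push plate, with a look on the way.

Request:
move_arm(
  commands=[
    {"tx": 0, "ty": 4, "tz": 0, "wx": 0, "wy": 0, "wz": 0},
    {"tx": 0, "ty": 4, "tz": 0, "wx": 0, "wy": 0, "wz": 0},
    {"tx": 0, "ty": 4, "tz": 0, "wx": 0, "wy": 0, "wz": 0},
    {"tx": 0, "ty": 0, "tz": 0, "wx": 0, "wy": 0, "wz": 0},
  ],
)

```text
clock: 8.52
eef_pos: [0.3987, -0.3247, 0.1828]
ee_rot: [-3.141, -0.0, 1.297]
contact_force: [0.2, -1.4, -0.3]
gripper_width: 0.0003
```

```bash
python3 - <<'E'
from h import *
import pickle
s=manip.observe();c=cam('wrist');save('wrist8.png',c['img']);pickle.dump((s,c),open('wrist8.pkl','wb'));print(s['eef_pos'])
E
```

```text
[ 0.3987023  -0.32473815  0.18279164]
```

View pics/wrist8.png

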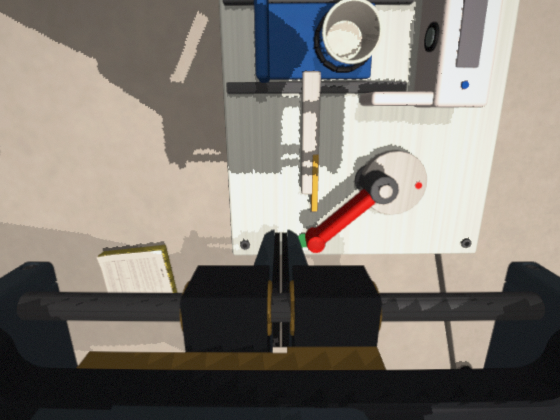

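The wrist view shows the push plate's rear edge at column ~257, rows 5–78, and the cup at (347,32).

```bash
python3 - <<'E'
from h import *
import pickle
from scipy.spatial.transform import Rotation as Ro
s,c=pickle.load(open('wrist8.pkl','rb'))
T=np.eye(4);T[:3,:3]=Ro.from_euler('xyz',s['ee_rot']).as_matrix();T[:3,3]=s['eef_pos']
W=np.linalg.inv(T@np.array(c['tool_from_camera'])); c['R']=W[:3,:3];c['t']=W[:3,3]
th=np.radians(-15.47);R=np.array([[np.cos(th),-np.sin(th)],[np.sin(th),np.cos(th)]]);o=np.array([.4956,-.2787])
for p,z in (([257,70],.065),([257,15],.065),([270,70],.065),([257,70],.02),([347,32],.066)):
    P=atz(c,p,z)[0]; print(p,z,P.round(4),((P[:2]-o)@R).round(4))
save('w8z.png',cv2.resize(c['img'][0:120,200:400],None,fx=4,fy=4,interpolation=cv2.INTER_CUBIC))
E
```

```text
[257, 70] 0.065 [ 0.4122 -0.2107  0.065 ] [-0.0985  0.0433]
[257, 15] 0.065 [ 0.4232 -0.1742  0.065 ] [-0.0977  0.0814]
[270, 70] 0.065 [ 0.4218 -0.2134  0.065 ] [-0.0885  0.0432]
[257, 70] 0.02 [ 0.4105 -0.2051  0.02  ] [-0.1016  0.0482]
[347, 32] 0.066 [ 0.4846 -0.2035  0.066 ] [-0.0307  0.0695]
```

View pics/w8z.png

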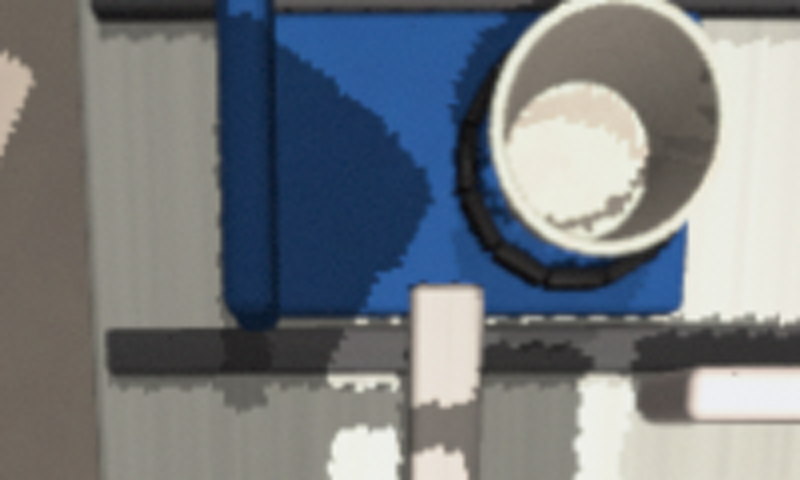

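Request:
move_arm(
  commands=[
    {"tx": -0.1, "ty": 4, "tz": 0, "wx": 0, "wy": 0, "wz": 0},
    {"tx": -0.1, "ty": 4, "tz": 0, "wx": 0, "wy": 0, "wz": 0},
    {"tx": -0.1, "ty": 4, "tz": 0, "wx": 0, "wy": 0, "wz": 0.2},
    {"tx": -0.1, "ty": 2.6, "tz": 0, "wx": 0, "wy": 0, "wz": 0},
    {"tx": 0, "ty": 0, "tz": -2, "wx": 0, "wy": 0, "wz": 0},
  ],
)

```text
clock: 9.2
eef_pos: [0.3962, -0.1803, 0.1639]
ee_rot: [3.139, 0.001, 1.3]
contact_force: [0.5, 0.3, 0.5]
gripper_width: 0.0
```

Request:
move_arm(
  commands=[
    {"tx": 0, "ty": 0, "tz": -2, "wx": 0, "wy": 0, "wz": 0},
    {"tx": 0, "ty": 0, "tz": -2, "wx": 0, "wy": 0, "wz": 0},
    {"tx": 0, "ty": 0, "tz": 0, "wx": 0, "wy": 0, "wz": 0},
  ],
)

```text
clock: 9.57
eef_pos: [0.3946, -0.1807, 0.1221]
ee_rot: [-3.14, -0.0, 1.298]
contact_force: [1.0, 0.6, 0.1]
gripper_width: 0.0004
```

```bash
python3 - <<'E'
from h import *
c=cam('top'); save('top9.png',cv2.resize(c['img'][145:315,285:455],None,fx=3.5,fy=3.5)); c=cam('scene');save('scene9.png',cv2.resize(c['img'][160:280,140:290],None,fx=5,fy=5))
E
```

```text
(no output)
```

View pics/scene9.png

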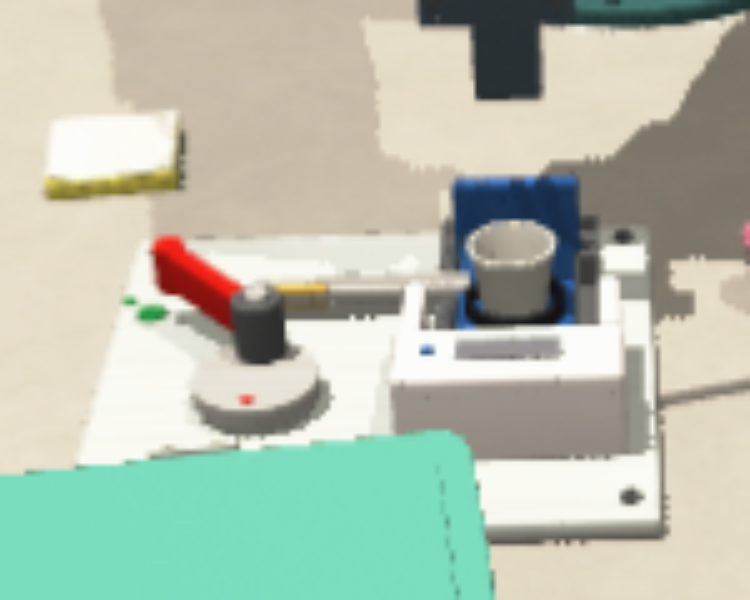

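The fingertips at (505,90) are behind and above the plate, well aligned, and the lever is set. I'll descend.

Request:
move_arm(
  commands=[
    {"tx": 0, "ty": 0, "tz": -2, "wx": 0, "wy": 0, "wz": 0},
    {"tx": 0, "ty": 0, "tz": -2, "wx": 0, "wy": 0, "wz": 0},
    {"tx": 0, "ty": 0, "tz": -1.8, "wx": 0, "wy": 0, "wz": 0},
    {"tx": 0, "ty": 0, "tz": 0, "wx": 0, "wy": 0, "wz": 0},
  ],
)

```text
clock: 10.18
eef_pos: [0.3947, -0.1802, 0.0649]
ee_rot: [-3.141, -0.0, 1.299]
contact_force: [-0.2, 0.8, 0.6]
gripper_width: 0.0004
```

Request:
move_arm(
  commands=[
    {"tx": 0.48, "ty": -0.13, "tz": 0, "wx": 0, "wy": 0, "wz": 0},
    {"tx": 0.48, "ty": -0.13, "tz": 0, "wx": 0, "wy": 0, "wz": 0},
    {"tx": 0.48, "ty": -0.13, "tz": 0, "wx": 0, "wy": 0, "wz": 0},
  ],
)

```text
clock: 10.55
eef_pos: [0.4096, -0.1841, 0.0654]
ee_rot: [3.141, 0.0, 1.3]
contact_force: [-2.5, 0.5, 1.7]
gripper_width: 0.0006
```

Request:
move_arm(
  commands=[
    {"tx": 0.39, "ty": -0.11, "tz": 0, "wx": 0, "wy": 0, "wz": 0},
    {"tx": 0.39, "ty": -0.11, "tz": 0, "wx": 0, "wy": 0, "wz": 0},
    {"tx": 0.39, "ty": -0.11, "tz": 0, "wx": 0, "wy": 0, "wz": 0},
    {"tx": 0.39, "ty": -0.11, "tz": 0, "wx": 0, "wy": 0, "wz": 0},
  ],
)

```text
clock: 11.05
eef_pos: [0.4248, -0.1883, 0.0649]
ee_rot: [-3.141, -0.0, 1.299]
contact_force: [-1.7, 1.7, 2.0]
gripper_width: 0.0003
```

```bash
python3 - <<'E'
from h import *
c=cam('scene');save('scene10.png',cv2.resize(c['img'][160:280,140:290],None,fx=5,fy=5))
E
```

```text
(no output)
```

View pics/scene10.png

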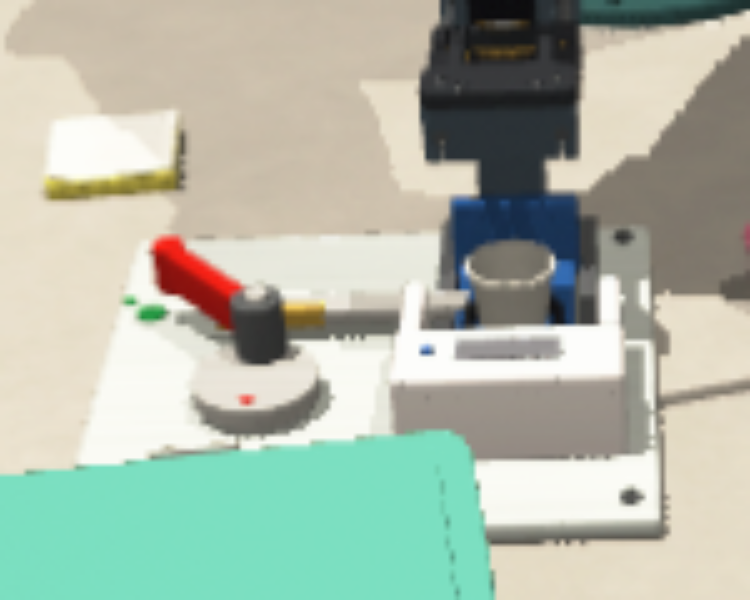

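The slide is moving, the cup is upright at (510,285) and the lever hasn't moved. About 20 mm remain.

Request:
move_arm(
  commands=[
    {"tx": 0.39, "ty": -0.11, "tz": 0, "wx": 0, "wy": 0, "wz": 0},
    {"tx": 0.39, "ty": -0.11, "tz": 0, "wx": 0, "wy": 0, "wz": 0},
    {"tx": 0.39, "ty": -0.11, "tz": 0, "wx": 0, "wy": 0, "wz": 0},
    {"tx": 0.29, "ty": -0.08, "tz": 0, "wx": 0, "wy": 0, "wz": 0},
  ],
)

```text
clock: 11.6
eef_pos: [0.4395, -0.1924, 0.0649]
ee_rot: [-3.141, -0.0, 1.299]
contact_force: [-1.2, 2.2, 1.4]
gripper_width: 0.0002
```

Request:
move_arm(
  commands=[
    {"tx": 0.19, "ty": -0.05, "tz": 0, "wx": 0, "wy": 0, "wz": 0},
    {"tx": 0.19, "ty": -0.05, "tz": 0, "wx": 0, "wy": 0, "wz": 0},
  ],
)

```text
clock: 11.85
eef_pos: [0.4431, -0.1934, 0.0649]
ee_rot: [-3.142, 0.0, 1.299]
contact_force: [-2.5, 1.2, -0.6]
gripper_width: 0.0003
```

Request:
move_arm(
  commands=[
    {"tx": 0.15, "ty": -0.04, "tz": 0, "wx": 0, "wy": 0, "wz": 0},
    {"tx": 0.1, "ty": -0.03, "tz": 0, "wx": 0, "wy": 0, "wz": 0},
  ],
)

```text
clock: 12.1
eef_pos: [0.4452, -0.1939, 0.0648]
ee_rot: [-3.141, -0.0, 1.3]
contact_force: [-6.1, 2.7, 3.1]
gripper_width: 0.0004
```

Request:
move_arm(
  commands=[
    {"tx": 0.1, "ty": -0.03, "tz": 0, "wx": 0, "wy": 0, "wz": 0},
    {"tx": 0.1, "ty": -0.03, "tz": 0, "wx": 0, "wy": 0, "wz": 0},
  ],
)

```text
clock: 12.35
eef_pos: [0.4455, -0.194, 0.0647]
ee_rot: [-3.137, -0.0, 1.3]
contact_force: [-20.4, 3.9, 19.4]
gripper_width: 0.0007
```

The force has risen to 20 N and the tip has stalled, about 40 mm past the contact point, so that's the end stop. I'll back off.

Request:
move_arm(
  commands=[
    {"tx": -0.5, "ty": 0.14, "tz": 0, "wx": 0, "wy": 0, "wz": 0},
    {"tx": -1.0, "ty": 0.28, "tz": 0, "wx": 0, "wy": 0, "wz": 0},
    {"tx": -1.5, "ty": 0.4, "tz": 0, "wx": 0, "wy": 0, "wz": 0},
    {"tx": 0, "ty": 0, "tz": 3, "wx": 0, "wy": 0, "wz": 0},
    {"tx": 0, "ty": 0, "tz": 4, "wx": 0, "wy": 0, "wz": 0},
  ],
)

```text
clock: 12.98
eef_pos: [0.4161, -0.186, 0.135]
ee_rot: [-3.14, -0.0, 1.299]
contact_force: [0.7, -0.6, 0.3]
gripper_width: 0.0002
```

Request:
move_arm(
  commands=[
    {"tx": 0, "ty": 0, "tz": 4, "wx": 0, "wy": 0, "wz": 0},
    {"tx": 0, "ty": -4, "tz": 1, "wx": 0, "wy": 0, "wz": 0},
    {"tx": 0, "ty": -4, "tz": 0, "wx": 0, "wy": 0, "wz": 0},
    {"tx": 0, "ty": -4, "tz": 0, "wx": 0, "wy": 0, "wz": 0},
    {"tx": 0, "ty": -3, "tz": 0, "wx": 0, "wy": 0, "wz": 0},
  ],
)

```text
clock: 13.6
eef_pos: [0.4167, -0.3377, 0.1849]
ee_rot: [3.141, 0.0, 1.299]
contact_force: [0.9, -0.2, 0.5]
gripper_width: 0.0004
```

Request:
move_arm(
  commands=[
    {"tx": 0, "ty": -4, "tz": 0, "wx": 0, "wy": 0, "wz": 0},
    {"tx": 0, "ty": -4, "tz": 0, "wx": 0, "wy": 0, "wz": 0},
    {"tx": 0, "ty": -4, "tz": 0, "wx": 0, "wy": 0, "wz": 0},
    {"tx": 0, "ty": -4, "tz": 0, "wx": 0, "wy": 0, "wz": 0},
    {"tx": 0, "ty": 0, "tz": 0, "wx": 0, "wy": 0, "wz": 0},
  ],
)

```text
clock: 14.22
eef_pos: [0.4168, -0.4982, 0.1848]
ee_rot: [3.141, 0.0, 1.298]
contact_force: [-1.1, 0.1, -1.1]
gripper_width: 0.0003
```

```bash
python3 - <<'E'
from h import *
c=cam('scene');save('scene11.png',cv2.resize(c['img'][160:280,140:290],None,fx=5,fy=5,interpolation=cv2.INTER_CUBIC))
c=cam('top'); save('top11.png',cv2.resize(c['img'][145:315,285:455],None,fx=3.5,fy=3.5,interpolation=cv2.INTER_CUBIC));save('top11f.png',c['img'])
s=manip.observe();print(s['contact_force'])
E
```

```text
[-0.72433353 -0.22478237 -0.01614829]
```

View pics/scene11.png

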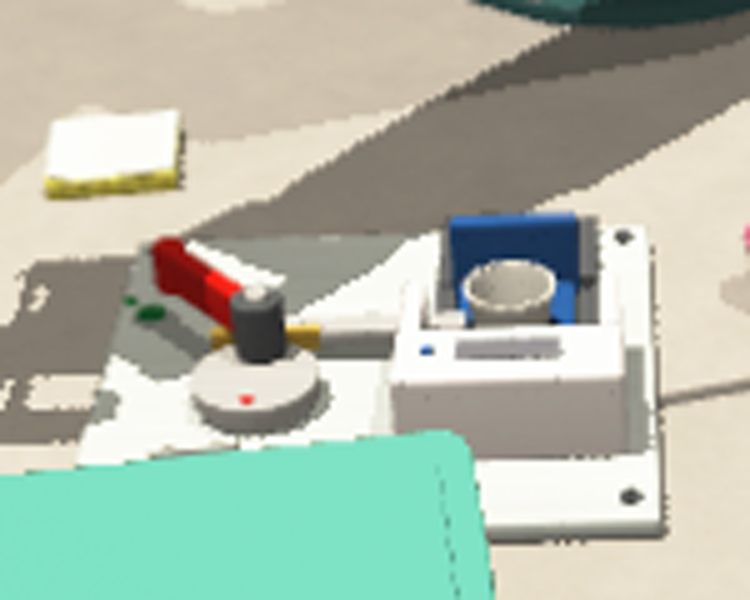

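View pics/top11.png

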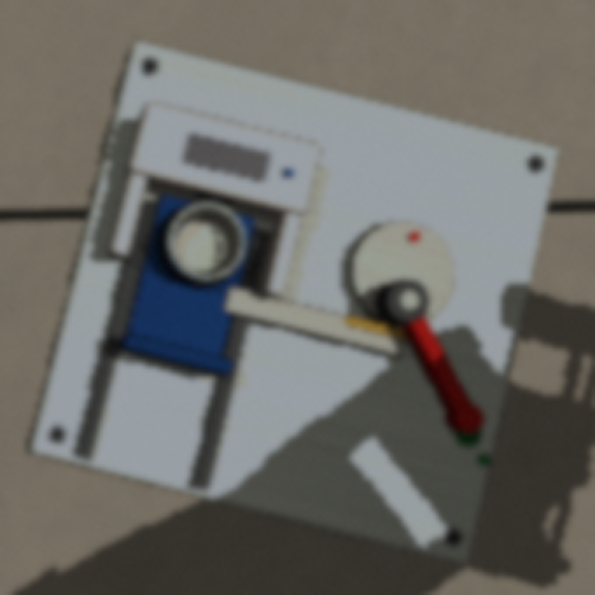

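View pics/top11f.png

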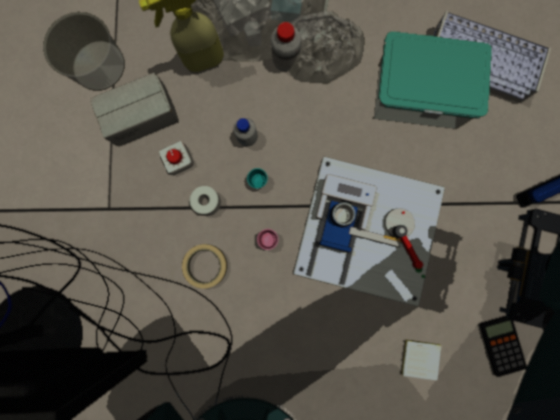

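```bash
python3 - <<'E'
from h import *
import pickle
c=pickle.load(open('top1.pkl','rb'))
q=lambda a:np.array(a,float).reshape(-1,2)/3.5+[285-.36,145-.36]
for a,b,z in (([187,307],[205,241],.066),([216,437],[232,372],.065)):
    print(np.linalg.norm(atz(c,q(b),z)-atz(c,q(a),z)))
# image registration of slide: template of cup
a=cv2.imread('pics/top1.png',0);b=cv2.imread('pics/top11f.png',0)
d=cv2.absdiff(a,b)[100:300,150:290];print('bystander diff max',d.max())
E
```

```text
0.04057018052849199
0.039060066115669395
bystander diff max 13
```

Slide travel measures 39–41 mm, the cup is upright in its pocket, the lever is unchanged and the bystanders haven't moved. I'll hand it in.

```bash
python3 -c "
from cell import manip
print(manip.sign_off())"
```

```text
the job is handed in; nothing more can be done
None
```

The cup is docked, and the job was handed in at about 14 s of the 48 s allowed.

**Lever:** With closed fingertips I pushed the red lever about 2.2 rad clockwise to the larger green mark. It rests slightly past the mark: the wrist camera put the cam at about -0.06 rad and the top camera at -0.07 to -0.09 rad. Both are well inside the 0.5 rad the slide needs. The lever did not move while the slide was pushed.

**Slide:** I then pushed the blue slide by its push plate until it stopped, with the force rising from about 2–3 N to 20 N at the end. Top-camera measurements give 39 and 41 mm of travel, against 40 mm for fully home.

**Last checks:**
- The cup is upright in its pocket and was not touched.
- The four bystanders are where they were, with no visible change between the first and last top pictures.
- The gripper is clear of everything, with about zero force on it.

No check failed. The only disagreements were the small spreads in lever angle and slide travel above.

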